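# Push the buffer bottle through the self-closing gate of the sea-rail bay

### The job

Stow the small white buffer bottle for sea: stand it on the bench in front of the steel rail bay and push it upright through the bay's little swing gate until it stands inside and the gate has fallen shut behind it. Bring it in by the gate, standing on the bench, and do not lift it over the rails; leave the larger clear serum bottle where it stands.

Things in the scene. Friction and masses are not known exactly. Their poses are not given: they have to be found in the camera images.
- buffer_bottle: The one to stow: opaque white plastic bottle, 86 mm tall; round body 38 mm in diameter up to 72 mm, then a 27 mm ribbed screw cap; about 0.09 kg. Stands on the bench to the right of the bay, before or beside the gateway. Origin: centre of its underside, z up. Gripped by the body with the fingertips 45 to 55 mm above the bench, the fingers pass over rails and gate.
- serum_bottle: Bystander: larger clear bottle, 99 mm tall, body 51 mm in diameter to 70 mm, narrow 21 mm crimped neck. Stands beside the bay, on the robot's side or on the far side; a slim capped vial (27 mm, 141 mm tall) stands on the other. Origin: centre of its underside. Leave it.
- bay: Fixed bay of steel rods 37 mm high, open above, no floor; the gate is its short side on the right, as seen from the robot. Origin: middle of the gateway at bench height; +x points level into the bay, +y left going in, z up. Gateway y = -33 to 33 mm; inside y = -34 to 34, far rail at x = 136; outside 150 x 86 mm. But for the buffer bottle, the bench before it is free to x = -90 mm.
- gate (a joint): Aluminium plate 62 mm wide, 3 mm thick, 6 to 35 mm above the bench, on an upright hinge at the left gatepost (x 0, y 32 mm in the bay's frame). 0 = shut; swings only inwards, to 1.6 rad; a light spring (under 0.02 N m) makes it fall shut. A pushed bottle opens it. It can shut once the buffer bottle's centre, in mid-lane, is 80 mm or more past the gateway.

How it is judged:
By the outcome, as a careful person would: the job done as asked, in the order asked, and still so for the second after the job is handed in, with the robot touching nothing.
It also fails if it takes over 38 s, if anything falls off the work surface, if the arm or the gripper's body presses on something with over 40 N, if the wrist force passes 120 N, or if a joint passes its speed limit or range.

### The arm

A 6-joint arm with a two-finger parallel gripper is mounted at the origin on a cart in front of the work surface, level with it; the furniture and walls round the work are solid. World frame = base frame: x ahead of the robot, y to its left, z up, the work surface at z = 0. Lengths are in m, angles in rad, forces in N, time in s.
With the tool pointing down it reaches from about 0.325 to 0.9 m from the base axis. Payload 3.5 kg.
Tool frame: the origin (TCP) lies midway between the tips of the shut fingers; the grasp point (between the pads) lies 19 mm behind it; z points along the fingers, y is the line along which they close (so a half turn about z gives the same grasp; the last joint's range is limited). The gripper opens to 85 mm and grips with 20 to 120 N. Pads are 22 mm wide; open, the fingers measure 114 mm over their backs; the gripper's body (76 mm by 85 mm) begins 54 mm behind the grasp point. The pads swing forward as they close: fully open they stand 13 mm farther back than shut.
Start: joints at [-1.249, 0.276, -0.026, 1.268, 0, 1.467], TCP at [0.258, -0.569, 0.192] pointing down, gripper open.
Joint ranges: [-3.12, 3.12], [-0.85, 1.88], [-1.08, 1.24], [-1.95, 2.15], [-1.57, 1.53], [-3.14, 3.14]. Speed limits (rad/s): [2.57, 2.57, 3.14, 3.14, 3.14, 3.14].

### API

Orientations are given as a unit quaternion [w, x, y, z].
In Python, from bench import status, viewer, job_done gives the robot as it stands.
- The arm moves only by the shell command python3 -m handwheel 'ROWS' [OPENING]. ROWS is JSON, one flat list of numbers, 6 for each row, row after row: the shift along the world's x, y, z as a fraction of full scale, then the turn, a rotation vector about the world's x, y, z as a fraction of full scale. A call has 1 to 8 rows; each row shifts and turns the commanded pose from where the row before left it; what a row does not reach is not made up. Full scale, the value 1, is 0.2 m for a shift and 4 degrees for a turn. A row lasts 1/12 s, in which the tool goes at most 41.7 mm and 7.16 degrees, less where a joint would pass 70% of its speed; a pose out of reach is approached as far as the arm can. A call with a number of a shift or a turn outside -1 to 1 is refused whole. A call with a gripper value outside its range is refused whole. OPENING is the finger opening in mm, from 0 to 85.4, set as the call begins (- or left out, the last holds). The fingers move at their own pace and stop on an object; the grip force is fixed at half the most. Time passes only in rows, so rows that do not move let the fingers close. It gives the time, the measured TCP pose, the force, the opening and the grip force at its end, in the units of the state.
- status.observe(): the state, without advancing time (a new reading comes with each control period).
- viewer.read_camera(name): name is "side" or "top" or "wrist"; returns a dict with "image" (420x560x3 uint8, red, green, blue), "vertical_fov" (degrees; the focal length in pixels is half the picture's height over the tangent of half this angle, whatever the lens; pixels are square), "cx", "cy" (the principal point, pixels), "D" ([k1, k2, p1, p2, k3] as OpenCV has them; the pictures are not rectified), "position" and "orientation" of the camera in the world. Camera axes: x right, y up, looking along -z (the intrinsics and any distortion apply to the point x, -y, -z); pixel columns grow to the right and rows downward; lengths in m; the calibration is good to about 2 mm. A picture is of the moment at which its call begins. There is no depth.
- job_done(): hands the job in; it is judged then, once.
The state is a dict: "time": time; "joints": joint angles; "qd": joint speeds; "effort": joint torques, N m; "position": TCP position; "tool_rot": TCP orientation; "ft_force": force on the tool from outside, world axes, zero at the start; "torque": the same for the moment, N m; "grip_width": opening from 0.0 (shut) to 1.0 (fully open); "grip_force": force on a finger pad.
Only numpy, scipy, OpenCV 4.12 (cv2) and the standard library are available. Lean on these libraries where they do the work, as an engineer would, in place of code of your own. Each camera call takes 0.05 s, during which the arm holds its last target. There are 200 camera calls.

## Working session

There is one attempt and no reset: what is moved stays moved. The work goes in short steps, Python scripts to look and compute and a shell command to move; the robot and the scene stay as the last step left them, time stands still between calls to the robot, and variables do not carry over. Pictures are saved under pics/ and viewed, at most 10 in all, crops included, and the job is handed in when it is done.

```bash
mkdir -p pics; cat > h.py <<'E'
import numpy as np, cv2
from scipy.spatial.transform import Rotation as R
from bench import status, viewer
def snap(name, fn):
    c=viewer.read_camera(name); cv2.imwrite('pics/'+fn,c['image'][:,:,::-1]); 
    np.save('pics/'+fn+'.npy',{k:c[k] for k in c if k!='image'},allow_pickle=True); return c
def ld(fn): return np.load('pics/'+fn+'.npy',allow_pickle=True).item()
def K(c):
    f=210/np.tan(np.radians(c['vertical_fov'])/2); return np.array([[f,0,c['cx']],[0,f,c['cy']],[0,0,1.]])
def rot(c):
    q=c['orientation']; return R.from_quat([q[1],q[2],q[3],q[0]]).as_matrix()
def px2w(c,uv,z):
    n=cv2.undistortPoints(np.array(uv,float).reshape(-1,1,2),K(c),np.array(c['D'],float)).reshape(-1,2)
    d=np.c_[n[:,0],-n[:,1],-np.ones(len(n))]@rot(c).T; p=np.array(c['position'])
    return p+d*((np.array(z)-p[2])/d[:,2])[:,None]
def w2px(c,P):
    q=(np.atleast_2d(P)-np.array(c['position']))@rot(c)*[1,-1,-1]
    return cv2.projectPoints(q,np.zeros(3),np.zeros(3),K(c),np.array(c['D'],float))[0].reshape(-1,2)
E
python3 - <<'E'
from h import *
for n in ['top','side']:
    c=snap(n,n+'0.png'); print(n,c['position'],c['orientation'],c['vertical_fov'],c['D'])
print(status.observe())
E
```

```text
top [0.29587075 0.37399884 0.89355292] [-0.70276068 -0.07925543  0.07583702  0.70291874] 55.90603597216458 [0.03455174 0.         0.         0.         0.        ]
side [0.0701862  0.9853493  0.51330496] [-0.25166285 -0.13330293  0.46295123  0.83938805] 55.39260077415571 [-0.03732645  0.          0.          0.          0.        ]
{'time': 0.1, 'joints': array([-1.24938192e+00,  2.77089962e-01, -2.77705645e-02,  1.26802663e+00,
        3.51208079e-05,  1.46742024e+00]), 'qd': array([-0.00116692, -0.00227845,  0.00532497, -0.00062755, -0.00064715,
       -0.00014175]), 'effort': array([ 2.96177332e-04, -4.46708035e+01,  2.96128428e+01,  8.50079785e-03,
       -6.05712762e-05,  4.12457082e-07]), 'position': array([ 0.25733898, -0.56867326,  0.19063848]), 'tool_rot': array([-1.04111740e-03,  9.77528267e-01,  2.10801791e-01, -9.62882916e-05]), 'ft_force': array([-0.85008919,  0.39049909, -0.15042846]), 'torque': array([ 0.04911872, -0.04542461, -0.05596759]), 'grip_force': 0.0, 'grip_width': 1.00006289388904}
```

View pics/top0.png

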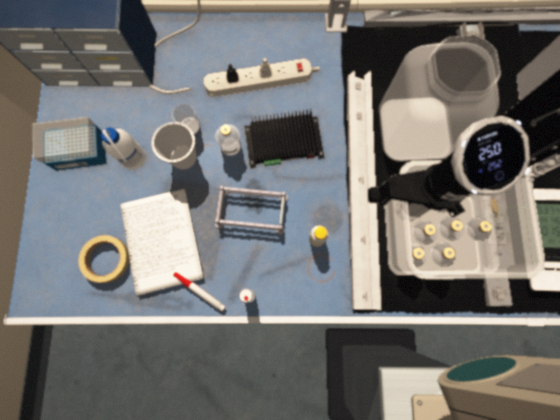

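View pics/side0.png

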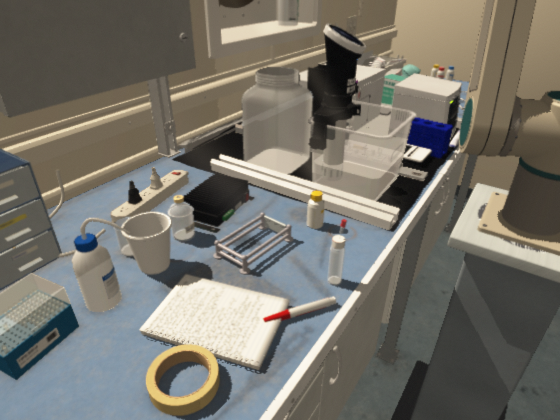

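The top view shows the white, yellow-capped buffer bottle near (319,236) and the bay near (251,208) with its gate end at column 285. The serum bottle is at (229,140), beyond the bay, and the slim vial at (247,297), on the robot's side. I'll enlarge the bay area.

```bash
python3 - <<'E'
import cv2,numpy as np
a=cv2.imread('pics/top0.png')[170:290,200:360]; b=cv2.imread('pics/side0.png')[170:290,200:360]
cv2.imwrite('pics/c0.png',cv2.resize(a,None,fx=5,fy=5,interpolation=cv2.INTER_CUBIC))
cv2.imwrite('pics/c1.png',cv2.resize(b,None,fx=5,fy=5,interpolation=cv2.INTER_CUBIC))
E
```

```text
(no output)
```

View pics/c0.png

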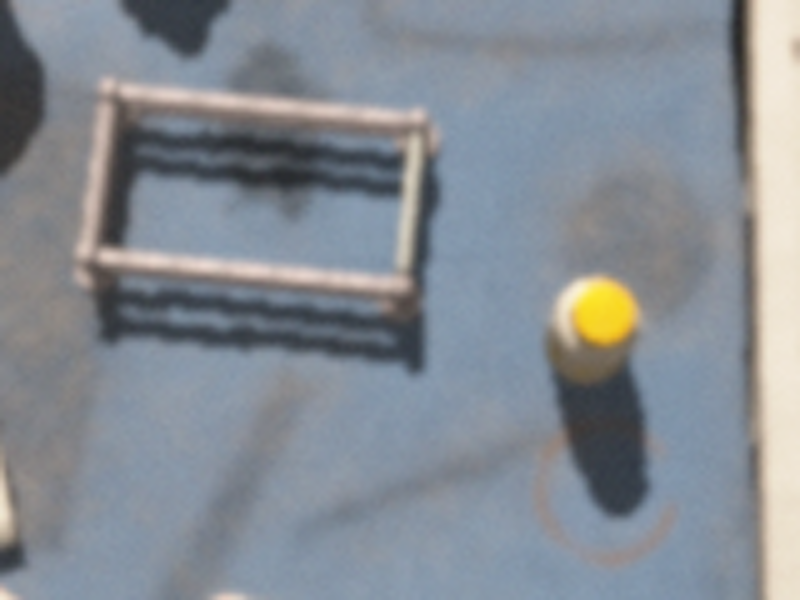

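View pics/c1.png

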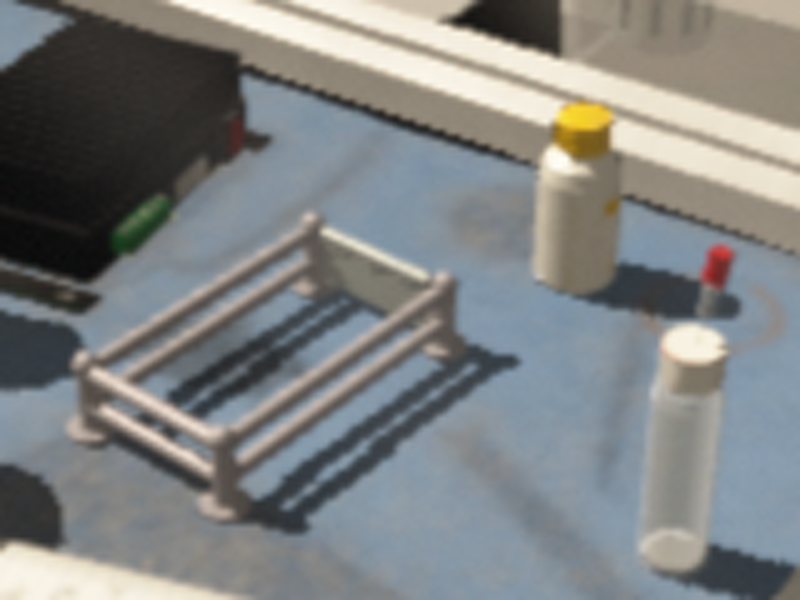

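The crops show the four post tops, in top-crop pixels: far-left (109,87), far-right (421,120), near-right (405,287) and near-left (88,262). The cap top is at (606,311). In the side crop the cap top is about (584,113), and the bottle's underside is near (572,283).

```bash
python3 - <<'E'
from h import *
c=ld('top0.png'); s=ld('side0.png')
f=lambda a,o:[(o[0]+(x+.5)/5-.5,o[1]+(y+.5)/5-.5) for x,y in a]
P=px2w(c,f([(109,87),(421,120),(405,287),(88,262)],(200,170)),[.037]*4); print(P)
for i in range(4): print(np.linalg.norm(P[i]-P[(i+1)%4]))
print('side posts',px2w(s,f([(85,358),(222,436),(443,280),(313,218)],(200,170)),[.037]*4))
print('cap',px2w(c,f([(606,311)],(200,170)),[.086]),px2w(s,f([(584,114)],(200,170)),[.086]))
m=P.mean(0); d=(P[0]+P[3]-P[1]-P[2])[:2]; d/=np.linalg.norm(d); print('mid',m,'dir',d,'yaw',np.degrees(np.arctan2(d[1],d[0])),'gate',m[:2]-.07*d,'edge mid',(P[1]+P[2])/2)
print(w2px(c,[[.4,.2,0],[.6,.2,0]]))
o=status.observe();q=o['tool_rot'];print(R.from_quat([q[1],q[2],q[3],q[0]]).as_matrix())
E
```

```text
[[0.53589207 0.50227165 0.037     ]
 [0.52047818 0.3622747  0.037     ]
 [0.44477216 0.36956969 0.037     ]
 [0.45603193 0.50905741 0.037     ]]
0.14084294845768838
0.07605667922966226
0.13994143886276333
0.08014791442954287
side posts [[0.53460759 0.506307   0.037     ]
 [0.45756584 0.51577225 0.037     ]
 [0.44483077 0.37761027 0.037     ]
 [0.52022667 0.367782   0.037     ]]
cap [[0.42619818 0.28699068 0.086     ]] [[0.42514764 0.29400261 0.086     ]]
mid [0.48929359 0.43579336 0.037     ] dir [0.095007  0.9954766] yaw 84.54827750994606 gate [0.4826431 0.36611  ] edge mid [0.48262517 0.36592219 0.037     ]
[[355.76580025 249.38956566]
 [352.10685121 164.93916897]]
[[ 9.11125192e-01  4.12129217e-01 -6.27187879e-04]
 [ 4.12129618e-01 -9.11123042e-01  1.99484789e-03]
 [ 2.50689772e-04 -2.07603887e-03 -9.99997814e-01]]
```

```bash
python3 - <<'E'
from h import *
c=ld('top0.png'); s=ld('side0.png')
def tri(a,b):
    p=[];
    A=np.zeros((3,3));v=np.zeros(3)
    for k,uv in((c,a),(s,b)):
        o=np.array(k['position']);d=px2w(k,[uv],[0.])[0]-o;d/=np.linalg.norm(d);M=np.eye(3)-np.outer(d,d);A+=M;v+=M@o
    X=np.linalg.solve(A,v);return X.round(3),[np.round(w2px(k,X)[0]-uv,1) for k,uv in((c,a),(s,b))]
print('head',tri((490,150),(343,40)))
print('tank near-left corner',tri((388,272),(377,215)))
print('tank near-left rim',tri((386,170),(318,112)))
print('vial top',tri((247,294),(343,224)))
print('serum top',tri((226,130),(180,199)))
print('cap',tri((320.7,231.8),(316.4,192.3)))
print('rail',px2w(c,[(352,75),(358,307)],[.03]*2))
print('tank base side px', px2w(s,[(318,180)],[0.]))
E
```

```text
head (array([0.493, 0.08 , 0.368]), [array([0.8, 1.5]), array([-1. , -0.2])])
tank near-left corner (array([ 0.344,  0.119, -0.035]), [array([1.3, 3.3]), array([-3.1, -0.4])])
tank near-left rim (array([0.504, 0.181, 0.225]), [array([2.5, 5.5]), array([-4.5, -1.1])])
vial top (array([0.299, 0.433, 0.126]), [array([0.3, 0.9]), array([-1. , -0.1])])
serum top (array([0.648, 0.488, 0.09 ]), [array([0.3, 0.4]), array([-0.5, -0.2])])
cap (array([0.428, 0.287, 0.082]), [array([-0.2, -0.4]), array([0.4, 0.1])])
rail [[0.81627543 0.19740338 0.03      ]
 [0.27502373 0.20668286 0.03      ]]
tank base side px [[0.52762059 0.0894037  0.        ]]
```

```bash
python3 -m handwheel '[0,0,0.175,0,0,1, 0,0,0.175,0,0,1, 0,0,0.175,0,0,1, 0,0,0.175,0,0,1, 0,0,0.175,0,0,1, 0,0,0.175,0,0,1]' 85; python3 -m handwheel '[0.065,0.17,0,0,0,1, 0.065,0.17,0,0,0,1, 0.065,0.17,0,0,0,1, 0.065,0.17,0,0,0,1, 0.065,0.17,0,0,0,1, 0.065,0.17,0,0,0,1, 0.065,0.17,0,0,0,1, 0.065,0.17,0,0,0,1]'
```

```text
time: 0.6
position: [0.2574, -0.5689, 0.4029]
tool_rot: [-0.001, 0.912, 0.411, 0.0]
ft_force: [1.4, 0.2, 0.3]
grip_width: 0.995
grip_force: 0.0
time: 1.27
position: [0.3616, -0.2956, 0.4012]
tool_rot: [-0.0, 0.763, 0.646, 0.0]
ft_force: [0.6, 0.1, 0.6]
grip_width: 0.994
grip_force: 0.0
```

```bash
python3 -m handwheel '[0,0.19,0,0,0,1, 0,0.19,0,0,0,0, 0,0.19,0,0,0,0, 0,0.19,0,0,0,0, 0,0.19,0,0,0,0, 0,0.19,0,0,0,0, 0,0.19,0,0,0,0, 0,0.19,0,0,0,0]'; python3 -m handwheel '[0,0.18,0,0,0,0, 0,0.18,0,0,0,0, 0.05,0.18,0,0,0,0, 0.05,0.18,0,0,0,0, 0.05,0.18,0,0,0,0, 0.05,0.18,-0.15,0,0,0, 0.05,0.18,-0.15,0,0,0, 0.05,0.15,-0.15,0,0,0]'
python3 - <<'E'
from h import *
c=snap('wrist','w0.png'); print(c['position'],c['orientation'])
o=status.observe();q=o['tool_rot'];print(o['position'],o['joints'],R.from_quat([q[1],q[2],q[3],q[0]]).as_matrix().round(3))
E
```

```text
time: 1.93
position: [0.3608, 0.0082, 0.4015]
tool_rot: [0.0, 0.741, 0.671, -0.0]
ft_force: [0.6, 1.2, 0.2]
grip_width: 0.993
grip_force: 0.0
time: 2.6
position: [0.4189, 0.2802, 0.3204]
tool_rot: [0.0, 0.741, 0.672, 0.001]
ft_force: [1.1, -0.6, -0.1]
grip_width: 0.998
grip_force: 0.0
[0.42618654 0.36238859 0.50174265] [ 0.98562322 -0.16174673  0.00676027 -0.04836483]
[0.41763225 0.28266421 0.31246696] [ 0.46457879  0.02526387 -0.06999052  1.48247339  0.00328344  2.13083854] [[ 0.095  0.995 -0.008]
 [ 0.995 -0.095 -0.   ]
 [-0.001 -0.008 -1.   ]]
```

View pics/w0.png

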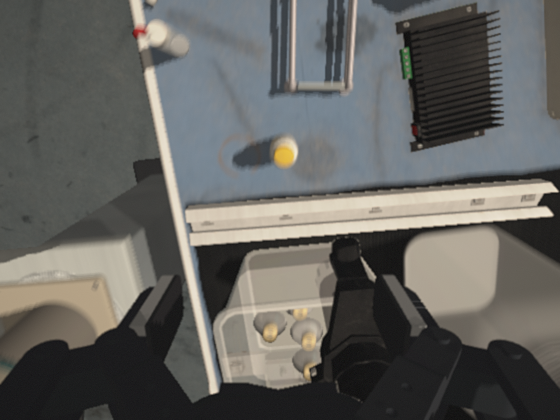

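In the wrist view the cap is at (285,155). The gate posts' tops are at about (292,89) and (350,89), with the rails running up from them.

```bash
python3 - <<'E'
from h import *
c=ld('w0.png')
cv2.imwrite('pics/c2.png',cv2.resize(cv2.imread('pics/w0.png')[0:190,220:400],None,fx=3.1,fy=3.1,interpolation=cv2.INTER_CUBIC))
print(px2w(c,[(292,89),(350,89),(285,155)],[.037,.037,.086]))
o=status.observe();print(o['position'],o['time'])
E
```

```text
[[0.44680011 0.37041746 0.037     ]
 [0.52225982 0.36320044 0.037     ]
 [0.42947665 0.29348367 0.086     ]]
[0.41763225 0.28266421 0.31246696] 2.65
```

View pics/c2.png

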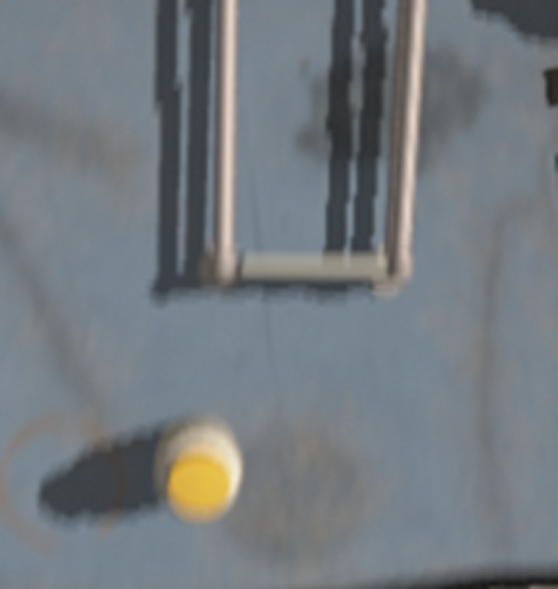

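```bash
python3 -m handwheel '[0.04,0.01,-0.15,0,0,0, 0,0,-0.15,0,0,0, 0,0,-0.15,0,0,0, 0,0,-0.15,0,0,0, 0,0,-0.1,0,0,0, 0,0,0,0,0,0, 0,0,0,0,0,0]'
```

```text
time: 3.23
position: [0.4252, 0.2791, 0.1796]
tool_rot: [-0.001, 0.741, 0.671, -0.002]
ft_force: [0.5, 1.1, 1.1]
grip_width: 0.997
grip_force: 0.0
```

```bash
python3 -m handwheel '[0.015,0.06,0,0,0,0, 0,0,-0.13,0,0,0, 0,0,-0.13,0,0,0, 0,0,-0.13,0,0,0, 0,0,-0.13,0,0,0, 0,0,-0.13,0,0,0, 0,0,0,0,0,0, 0,0,0,0,0,0]';python3 - <<'E'
from h import *
c=snap('side','s1.png');d=snap('wrist','w1.png')
a=cv2.resize(c['image'][150:270,240:400,::-1],None,fx=2.4,fy=2.4); b=cv2.resize(d['image'][:,:,::-1],(384,288))
cv2.imwrite('pics/m1.png',np.hstack([a,b]))
E
```

```text
time: 3.9
position: [0.43, 0.2925, 0.0515]
tool_rot: [-0.0, 0.741, 0.671, -0.0]
ft_force: [0.3, -0.1, -1.1]
grip_width: 0.994
grip_force: 0.0
```

View pics/m1.png

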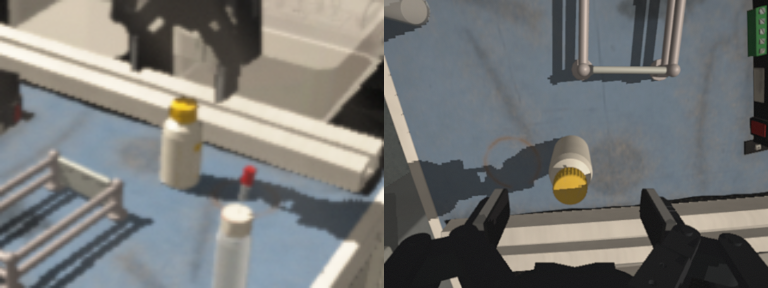

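Lateral alignment looks right: the bottle sits midway between the fingers. Along the lane it seems to stand ahead of the fingers, so I'll measure it.

```bash
python3 - <<'E'
from h import *
c=ld('w1.png');o=status.observe();p=o['position'];print(p,c['position'])
f=560/384
print('tcp px',w2px(c,[p,p+[0,0,.019]]),'bottle px',w2px(c,[[.428,.291,.086],[.428,.291,0]]))
cap=((570-384)*f,189*f)
print('cap',cap,px2w(c,[cap],[.086]))
c=ld('s1.png');print('side: tcp px in mosaic',(w2px(c,[p,p+[0,0,.04],[.428,.291,.086]])-[240,150])*2.4)
uv=np.array([(184,101)])/2.4+[240,150];print(px2w(c,uv,[.086]))
E
```

```text
[0.4319433  0.29336988 0.05345582] [0.43859534 0.37519303 0.23418563]
tcp px [[279.23372042 244.38111034]
 [279.49502271 259.16094728]] bottle px [[272.30328222 276.53776173]
 [273.71407694 217.78580336]]
cap (271.25, 275.625) [[0.4275315  0.29156469 0.086     ]]
side: tcp px in mosaic [[175.44363936 129.83494914]
 [177.65354309  92.36028432]
 [182.22512559  99.6113216 ]]
[[0.42535834 0.29240472 0.086     ]]
```

Projected back, the cap lies at (0.4275, 0.2915), so the bottle is between the fingers to within 4 mm. I'll trim that and close.

```bash
python3 -m handwheel '[-0.02,-0.01,-0.025,0,0,0, 0,0,0,0,0,0, 0,0,0,0,0,0]'; python3 -m handwheel '[0,0,0,0,0,0, 0,0,0,0,0,0, 0,0,0,0,0,0, 0,0,0,0,0,0, 0,0,0,0,0,0, 0,0,0,0,0,0, 0,0,0,0,0,0, 0,0,0,0,0,0]' 30
```

```text
time: 4.25
position: [0.4259, 0.29, 0.0468]
tool_rot: [0.0, 0.741, 0.671, 0.001]
ft_force: [0.6, 0.5, -0.0]
grip_width: 0.993
grip_force: 0.0
time: 4.92
position: [0.4255, 0.2898, 0.0458]
tool_rot: [-0.0, 0.741, 0.671, -0.0]
ft_force: [0.7, 0.3, 0.2]
grip_width: 0.349
grip_force: 0.0
```

```bash
python3 - <<'E'
from h import *
c=snap('side','s2.png');d=snap('wrist','w2.png')
a=cv2.resize(c['image'][150:270,240:400,::-1],None,fx=2.4,fy=2.4); b=cv2.resize(d['image'][:,:,::-1],(384,288))
cv2.imwrite('pics/m2.png',np.hstack([a,b])); print(status.observe()['grip_width'],status.observe()['grip_force'])
E
```

```text
0.3524348084219177 0.0
```

View pics/m2.png

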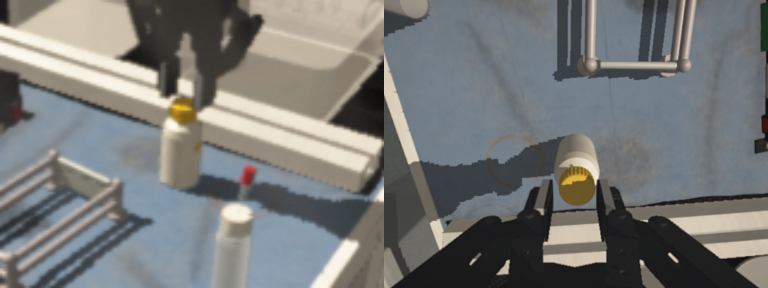

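The fingers have closed to 30 mm beside the cap: tips at about (545,182) and (605,182) in the wrist half, near (165,96) and (198,108) in the side half. So they're higher than the reported TCP implies. I'll triangulate the tip height.

```bash
python3 - <<'E'
from h import *
w=ld('w2.png');s=ld('s2.png');f=560/384
def tri(L):
    A=np.zeros((3,3));v=np.zeros(3)
    for k,uv in L:
        o=np.array(k['position']);d=px2w(k,[uv],[0.])[0]-o;d/=np.linalg.norm(d);M=np.eye(3)-np.outer(d,d);A+=M;v+=M@o
    X=np.linalg.solve(A,v);return X.round(4),[np.round(w2px(k,X)[0]-uv,1) for k,uv in L]
S=lambda u,v:np.array([u,v])/2.4+[240,150]
W=lambda u,v:((u-384)*f,v*f)
print(tri([(w,W(545,182)),(s,S(198,108))]));print(tri([(w,W(605,182)),(s,S(165,96))]))
o=status.observe();print(o['position'],o['joints'],o['tool_rot'])
E
```

```text
(array([0.4064, 0.3007, 0.0885]), [array([ 0.1, -0.1]), array([ 0., -0.])])
(array([0.4459, 0.2941, 0.0854]), [array([-1.9,  1.8]), array([-0.5,  0.1])])
[0.42549696 0.28981436 0.04581144] [ 4.72335159e-01  2.08389079e-01 -4.46910283e-01  9.15613871e-01
 -1.50573550e-05  2.14191715e+00] [-7.96589295e-06  7.41156215e-01  6.71332601e-01 -5.83951346e-05]
```

Both tips come out well above the reported TCP, by roughly 25–40 mm. I'll open, go down 30 mm and close. A real grip on the body should read about 0.445.

```bash
python3 -m handwheel '[0,0,0,0,0,0, 0,0,0,0,0,0, 0,0,0,0,0,0, 0,0,0,0,0,0, 0,0,-0.05,0,0,0, 0,0,-0.05,0,0,0, 0,0,-0.05,0,0,0, 0,0,0,0,0,0]' 75; python3 -m handwheel '[0,0,0,0,0,0, 0,0,0,0,0,0, 0,0,0,0,0,0, 0,0,0,0,0,0, 0,0,0,0,0,0, 0,0,0,0,0,0, 0,0,0,0,0,0, 0,0,0,0,0,0]' 30
python3 - <<'E'
from h import *
c=snap('side','s3.png');d=snap('wrist','w3.png')
a=cv2.resize(c['image'][170:250,270:370,::-1],None,fx=3.6,fy=3.6); b=cv2.resize(d['image'][:,:,::-1],(384,288))
cv2.imwrite('pics/m3.png',np.hstack([a,b])); print(status.observe()['grip_width'],status.observe()['grip_force'])
E
```

```text
time: 5.68
position: [0.423, 0.2885, 0.0128]
tool_rot: [-0.001, 0.741, 0.671, -0.003]
ft_force: [-0.9, 0.0, -0.1]
grip_width: 0.877
grip_force: 0.0
time: 6.35
position: [0.4264, 0.2902, 0.0165]
tool_rot: [0.0, 0.741, 0.671, 0.001]
ft_force: [0.7, -0.4, 2.9]
grip_width: 0.418
grip_force: 60.1
0.4163741878437018 60.14176905155182
```

View pics/m3.png

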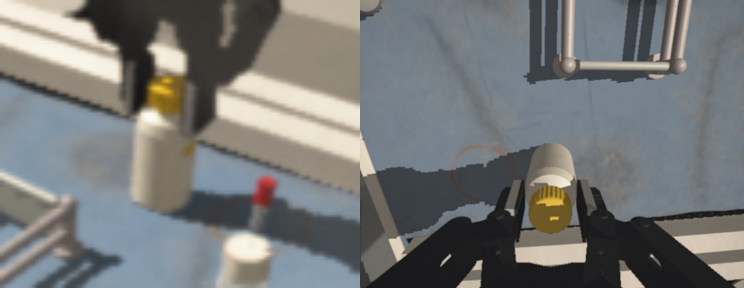

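```bash
python3 - <<'E'
from h import *
s=ld('s3.png');w=ld('w3.png');b=np.array([.427,.291,0]);l=np.array([-.995,.095,0])
for z in(.04,.045,.05,.055,.06,.065):
    P=[b+l*.021+[0,0,z],b-l*.021+[0,0,z]]
    print(z,((w2px(s,P)-[270,170])*3.6).round().tolist(),(w2px(w,P)*384/560+[360,0]).round().tolist())
print(((w2px(s,[b,b+[0,0,.086]])-[270,170])*3.6).round())
E
```

```text
0.04 [[190.0, 153.0], [136.0, 131.0]] [[524.0, 180.0], [579.0, 179.0]]
0.045 [[191.0, 146.0], [136.0, 124.0]] [[523.0, 183.0], [580.0, 182.0]]
0.05 [[192.0, 139.0], [136.0, 117.0]] [[523.0, 186.0], [581.0, 186.0]]
0.055 [[192.0, 132.0], [137.0, 111.0]] [[522.0, 189.0], [582.0, 189.0]]
0.06 [[193.0, 125.0], [137.0, 104.0]] [[521.0, 193.0], [583.0, 193.0]]
0.065 [[193.0, 118.0], [137.0, 97.0]] [[520.0, 197.0], [584.0, 197.0]]
[[159. 195.]
 [167.  78.]]
```

The tips appear at about (190,135) and (132,108) in the side half, so they're roughly 50–55 mm above the bench and hold the upright bottle by the body at 60 N. That is inside the advised range. Now I'll slide the bottle in front of the gate, to bay (-40, 0).

```bash
python3 -m handwheel '[0.044,0.02,0,0,0,0, 0.044,0.02,0,0,0,0, 0.044,0.03,0,0,0,0, 0.044,0.04,0,0,0,0, 0.044,0.045,0,0,0,0, 0.044,0.045,0,0,0,0, 0,0,0,0,0,0, 0,0,0,0,0,0]'
python3 - <<'E'
from h import *
w=snap('wrist','w4.png');snap('top','t4.png');o=status.observe();print(o['position'],o['grip_width'],o['grip_force'],o['ft_force'])
i=cv2.imread('pics/w4.png');t=cv2.imread('pics/t4.png')[150:250,200:360]
cv2.imwrite('pics/m4.png',np.hstack([cv2.resize(i[0:330,130:460],None,fx=1.2,fy=1.2)[:396],cv2.resize(t,(400,250)).copy() if 0 else cv2.copyMakeBorder(cv2.resize(t,(400,250)),0,146,0,0,cv2.BORDER_CONSTANT)]))
E
```

```text
time: 7.12
position: [0.4801, 0.3308, 0.0165]
tool_rot: [0.0, 0.741, 0.671, 0.001]
ft_force: [2.2, 1.2, 5.0]
grip_width: 0.416
grip_force: 60.7
[0.47981085 0.33052778 0.01660533] 0.41743880684951656 60.755789279937744 [2.63789005 1.86395008 4.3726828 ]
```

View pics/m4.png

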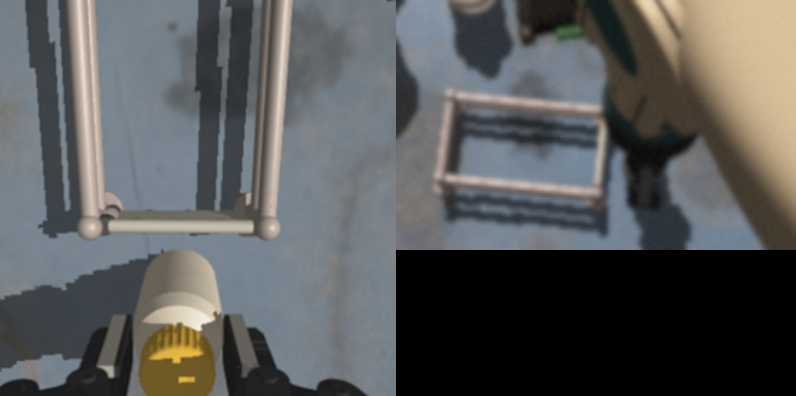

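The bottle stands upright in front of the shut gate. The gatepost tops are at (90,228) and (267,228), and the cap is at (178,360), nearly in mid-lane.

```bash
python3 - <<'E'
from h import *
w=ld('w4.png')
a=[(130+u/1.2,v/1.2) for u,v in[(90,228),(267,228),(177.5,360)]]
P=px2w(w,a,[.037,.037,.086]);print(P)
d=np.array([.095,.9955]);l=np.array([-.9955,.095]);r=P[2,:2]-(P[0,:2]+P[1,:2])/2
print('x',r@d,'y',r@l, 'gate dir', np.degrees(np.arctan2(*(P[1]-P[0])[1::-1])))
E
```

```text
[[0.44777051 0.37298989 0.037     ]
 [0.52051855 0.36571093 0.037     ]
 [0.4804892  0.33886299 0.086     ]]
x -0.03069748228107004 y 0.0007425826204747348 gate dir -5.71383933257126
```

```bash
python3 -m handwheel '[0.005,0.051,0,0,0,0, 0.005,0.051,0,0,0,0, 0.005,0.051,0,0,0,0, 0.005,0.051,0,0,0,0, 0.005,0.051,0,0,0,0, 0.005,0.051,0,0,0,0, 0.005,0.051,0,0,0,0, 0,0,0,0,0,0]'; python3 -m handwheel '[0.005,0.051,0,0,0,0, 0.005,0.051,0,0,0,0, 0.005,0.051,0,0,0,0, 0.005,0.051,0,0,0,0, 0.005,0.051,0,0,0,0, 0.005,0.051,0,0,0,0, 0,0,0,0,0,0, 0,0,0,0,0,0]'; python3 - <<'E'
from h import *
w=snap('wrist','w5.png');snap('top','t5.png');snap('side','s5.png');o=status.observe();print(o['position'],o['ft_force'])
b0=np.array([o['position'][0]+.002,o['position'][1]+.003])
# cap (yellow) centre in wrist
h=cv2.cvtColor(w['image'],cv2.COLOR_RGB2HSV);m=cv2.inRange(h,(18,120,60),(35,255,255))
n,L,st,ce=cv2.connectedComponentsWithStats(m);i=1+np.argsort(-st[1:,4])[:2];print(st[i],ce[i])
E
```

```text
time: 7.88
position: [0.4848, 0.4009, 0.0163]
tool_rot: [0.001, 0.741, 0.671, -0.001]
ft_force: [-0.0, -1.8, 7.3]
grip_width: 0.416
grip_force: 65.8
time: 8.55
position: [0.4905, 0.4618, 0.0162]
tool_rot: [0.0, 0.741, 0.671, -0.001]
ft_force: [0.4, -1.3, 7.5]
grip_width: 0.421
grip_force: 66.0
[0.49049694 0.46168784 0.01619509] [-0.18491182 -1.05742002  7.01026194]
[[ 246  276   64   69 3450]] [[277.67507246 310.46898551]]
```

```bash
python3 -m handwheel '[0.002,0.022,0,0,0,0, 0,0,0,0,0,0, 0,0,0,0,0,0]'; python3 -m handwheel '[0,0,0,0,0,0, 0,0,0,0,0,0, 0,0,0,0,0,0, 0,0,0,0,0,0, 0,0,0,0,0,0, 0,0,0,0,0,0, 0,0,0,0,0,0, 0,0,0,0,0,0]' 75;  python3 -m handwheel '[0,0,0.05,0,0,0, 0,0,0.1,0,0,0, 0,0,0.15,0,0,0, 0,0,0.15,0,0,0, 0,0,0.15,0,0,0, 0,0,0.15,0,0,0, 0,0,0,0,0,0, 0,0,0,0,0,0]'
python3 - <<'E'
from h import *
w=snap('wrist','w6.png');t=snap('top','t6.png');s=snap('side','s6.png')
d=np.array([.095,.9955]);l=np.array([-.9955,.095]);g=np.array([.4835,.370])
for n,c in(('w',w),('t',t),('s',s)):
    h=cv2.cvtColor(c['image'],cv2.COLOR_RGB2HSV);m=cv2.inRange(h,(20,130,90),(32,255,255))
    k,L,st,ce=cv2.connectedComponentsWithStats(m)
    P=px2w(c,ce,[.082]*k)
    for i in range(1,k):
        if st[i,4]>15: r=P[i,:2]-g;print(n,st[i],'bay',(r@d).round(4),(r@l).round(4))
# gate pixel brightness: sample along shut gate top edge vs open
for n,c in(('w',w),('s',s),('t',t)):
    for z in(.033,.02):
        pts=[np.r_[g+l*y,z] for y in np.linspace(-.025,.025,6)]
        uv=w2px(c,pts).round().astype(int)
        print(n,z,[c['image'][v,u].tolist() if 0<=v<420 and 0<=u<560 else None for u,v in uv])
s0=cv2.imread('pics/side0.png')[:,:,::-1]
uv=w2px(s,[np.r_[g+l*y,.02] for y in np.linspace(-.025,.025,6)]).round().astype(int);print('s0',[s0[v,u].tolist() for u,v in uv])
E
```

```text
time: 8.95
position: [0.4908, 0.4647, 0.0161]
tool_rot: [0.001, 0.741, 0.671, -0.002]
ft_force: [0.3, -3.3, 7.4]
grip_width: 0.417
grip_force: 66.0
time: 9.62
position: [0.4917, 0.4668, 0.0158]
tool_rot: [-0.0, 0.741, 0.671, -0.0]
ft_force: [0.4, 0.7, -0.0]
grip_width: 0.88
grip_force: 0.0
time: 10.28
position: [0.4936, 0.4684, 0.1701]
tool_rot: [0.0, 0.741, 0.671, 0.004]
ft_force: [-0.3, -0.3, -0.3]
grip_width: 0.881
grip_force: 0.0
w [268 210  30  31 739] bay 0.0774 -0.0049
s [243 212  13  12 129] bay 0.0834 0.001
s [  1 214  25  15  71] bay 0.3866 -0.3541
w 0.033 [[195, 189, 172], [197, 190, 173], [198, 191, 176], [201, 195, 177], [202, 195, 179], [201, 195, 178]]
w 0.02 [[98, 95, 88], [114, 111, 101], [114, 111, 103], [113, 110, 101], [112, 108, 99], [112, 108, 99]]
s 0.033 [[201, 202, 195], [231, 228, 213], [223, 219, 206], [220, 219, 205], [178, 187, 187], [217, 214, 200]]
s 0.02 [[122, 119, 108], [132, 129, 118], [131, 127, 116], [131, 128, 117], [128, 124, 114], [186, 173, 162]]
t 0.033 [[191, 167, 136], [188, 164, 131], [188, 163, 133], [187, 162, 132], [183, 161, 129], [185, 162, 130]]
t 0.02 [[187, 164, 132], [190, 165, 134], [189, 166, 132], [188, 165, 133], [183, 160, 129], [181, 157, 127]]
s0 [[115, 110, 102], [125, 123, 113], [125, 123, 111], [125, 122, 111], [121, 118, 109], [178, 165, 154]]
```

```bash
python3 -m handwheel '[0,0,0.1,0,0,0, 0,0,0.1,0,0,0, 0,0,0,0,0,0, 0,0,0,0,0,0, 0,0,0,0,0,0, 0,0,0,0,0,0]'
python3 - <<'E'
from h import *
s=snap('side','s7.png');a=cv2.imread('pics/side0.png').astype(float);b=s['image'][:,:,::-1].astype(float)
g=np.array([.4835,.370]);l=np.array([-.9955,.095])
df=lambda sl:np.abs(a[sl]-b[sl]).mean().round(1)
Q=w2px(s,[np.r_[g+l*y,z] for y in(-.028,.02) for z in(.01,.033)]);print(Q.round())
m=np.zeros((420,560),np.uint8);cv2.fillConvexPoly(m,cv2.convexHull(Q.round().astype(np.int32)),1)
print('gate diff',np.abs(a-b)[m>0].mean(),'serum diff',df(np.s_[190:240,165:197]),'vial',df(np.s_[215:285,325:348]))
def cap(im):
    k,L,st,ce=cv2.connectedComponentsWithStats(cv2.inRange(cv2.cvtColor(im.astype(np.uint8),cv2.COLOR_BGR2HSV),(18,110,60),(35,255,255)));return [st[i].tolist() for i in range(1,k) if st[i,4]>60]
print(cap(a),cap(b)); 
# cap centre expected if upright at bay x=.09
d=np.array([.095,.9955])
for x in(.08,.09,.1): print(x,w2px(s,[np.r_[g+d*x,.08],np.r_[g+d*x,0]]).round(1).tolist())
for v in range(212,270,5): print(v,[int(b[v,u].mean()) for u in range(234,270,2)])
E
```

```text
time: 10.93
position: [0.4907, 0.466, 0.2036]
tool_rot: [-0.0, 0.741, 0.671, -0.002]
ft_force: [-0.1, 0.1, -0.7]
grip_width: 0.879
grip_force: 0.0
[[266. 224.]
 [266. 216.]
 [282. 232.]
 [282. 223.]]
gate diff 5.647679324894515 serum diff 5.3 vial 26.3
[[311, 190, 11, 12, 108], [0, 214, 26, 15, 116], [146, 345, 73, 70, 1990]] [[243, 211, 13, 13, 137], [0, 214, 26, 15, 114], [147, 345, 72, 70, 1962]]
0.08 [[250.0, 217.2], [251.3, 249.0]]
0.09 [[246.6, 219.3], [248.1, 251.2]]
0.1 [[243.2, 221.4], [244.8, 253.5]]
212 [102, 128, 137, 144, 149, 166, 177, 174, 170, 170, 165, 143, 139, 149, 165, 142, 151, 154]
217 [141, 148, 150, 150, 143, 141, 167, 164, 160, 136, 97, 152, 164, 110, 88, 126, 200, 215]
222 [141, 143, 144, 147, 231, 194, 107, 89, 90, 89, 96, 110, 148, 164, 105, 93, 110, 125]
227 [154, 152, 158, 188, 209, 207, 219, 197, 177, 119, 116, 112, 113, 175, 139, 90, 93, 92]
232 [160, 100, 94, 142, 169, 138, 119, 113, 114, 116, 115, 112, 91, 80, 76, 120, 107, 75]
237 [139, 165, 125, 94, 173, 141, 116, 115, 115, 115, 116, 113, 110, 79, 88, 133, 160, 158]
242 [94, 112, 115, 121, 168, 144, 118, 114, 115, 116, 115, 113, 111, 124, 146, 146, 102, 87]
247 [134, 67, 53, 71, 152, 151, 121, 115, 116, 114, 116, 138, 172, 137, 86, 75, 78, 91]
252 [213, 159, 88, 66, 129, 157, 136, 127, 157, 158, 99, 78, 86, 154, 153, 96, 76, 70]
257 [87, 137, 133, 168, 182, 137, 89, 88, 130, 175, 182, 122, 92, 142, 151, 100, 70, 69]
262 [74, 134, 195, 192, 139, 85, 84, 138, 96, 113, 153, 158, 159, 111, 70, 68, 101, 154]
267 [137, 131, 87, 68, 95, 86, 82, 128, 153, 156, 145, 73, 62, 89, 142, 72, 64, 85]
```

```bash
python3 - <<'E'
import cv2
a=cv2.imread('pics/side0.png',0);b=cv2.imread('pics/s7.png',0)
for n,(y0,y1,x0,x1) in dict(vial=(236,284,328,346),serum=(192,240,168,196),gate=(212,236,262,286)).items():
    print(n,cv2.minMaxLoc(cv2.matchTemplate(b[y0-12:y1+12,x0-12:x1+12],a[y0:y1,x0:x1],cv2.TM_CCOEFF_NORMED))[1::2])
from bench import job_done; print(job_done())
E
```

```text
vial (0.36401107907295227, (13, 4))
serum (0.9996362328529358, (12, 12))
gate (0.9992678165435791, (12, 12))
the job is handed in; nothing more can be done
None
```

I pushed the white buffer bottle upright along the bench through the swing gate and handed the job in. The last camera checks showed it standing inside, the gate shut and the serum bottle unmoved; the slim vial's image check didn't match (0.36), possibly shadow, and I didn't resolve that before handing in.

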